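# Lock the hold-down arm over a deep-well plate

## Task

Get the plate mixer ready to run: slide its lock bar all the way outwards to free the sprung hold-down arm, then swing the arm over the deep-well plate, past the first notch, and leave it held by its spring plunger dropped fully into the second (last) notch of the curved rail. Leave the lock bar fully out, the plate sitting in its nest, and do not disturb the small tube block and the jar that stand on the mixer.

Things in the scene. Friction and masses are not known exactly. Their poses are not given: they have to be found in the camera images.
- mixer: white bench-top plate mixer, fixed; housing top 58 mm above the table, x from -235 (control panel) to +50 mm, y from -150 to +210 mm, plus a wing to y = +313 mm (x -155 to -35 mm) that carries the lock bar. Origin: at table height on the arm's vertical pivot axis. Position and heading vary
- pivot (a point): point on the arm's vertical pivot axis at mid thickness of the arm, 118 mm above the table. The hold-down arm is a steel bar 20 mm wide reaching 205 mm out from here, underside 112 mm and top 124 mm above the table; parked, it points 110 degrees counter-clockwise from the mixer's +x axis
- clamp (a joint): swing of the arm about the pivot, rad, counter-clockwise from above. 0 = parked, limit 1.66. A return spring (0.4 Nm/rad; 0.2 Nm at 0, about 0.8 Nm or 4.5 N at the knob near the second notch) drives it back when let go outside a notch. While the lock bar is in, it cannot swing
- rail_top (a point): point fixed on the mixer, on the centre line of the curved aluminium rail's top, 105 mm above the table, at arm angle 0.95 rad, between the notches. Rail: radius 170 mm about the pivot, 26 mm wide. Two square notches, 18 mm wide, 15 mm deep; the rail is adjustable: first at arm angle 0.43 to 0.67 rad, second 0.85 rad further on (1.28 to 1.52); to be seen or felt
- plunger (a joint): height of the spring plunger and knob on the arm, m: 0 = its round tip (12 mm thick) rides on the rail top, as at the start; -0.012 = dropped fully into a notch, +0.016 = lifted to its limit. The spring pushes down with 5 N at 0, 7 N at the top. The tip drops by itself when it slides over a notch and then holds the arm; lift the knob to draw it out or carry it over
- knob (a point): centre of the plunger's black upright cylindrical knob: 34 mm in diameter, 50 mm tall (29 mm below to 21 mm above this point), on the arm 170 mm from the pivot axis; 170 mm above the table when joint plunger is 0. It is round, so a grip that does not straddle it along its direction of travel may slip
- lock_bar (a joint): travel of the lock bar, m: 0 = in (its steel tongue stands beside the arm's nose and stops it), 0.034 = fully out, arm free. Slides level, straight away from the pivot in the direction of the parked arm, with about 3 N of friction, and stays where it is left
- lock_tab (a point): grip point on the lock bar's upright black tab: 14 mm thick across the slide direction, 30 mm long along it; the tab ends 20 mm above this point and is free to 40 mm below it. This point is 152 mm above the table, and with the bar in 250 mm out from the pivot along the parked arm, 21 mm to the side to which the arm swings
- plate: loose white deep-well plate with 96 wells, 86 x 128 x 41 mm, sitting in the corner nest on the mixer, top 101 mm above the table. Origin: centre of its underside
- tube_block: loose teal block with tube holes, 40 x 50 x 36 mm, standing on the front right corner of the mixer, outside the rail. Origin: centre of its underside
- reagent_jar: loose small jar, 36 mm across, 42 mm tall, standing on the mixer beside the pivot. Origin: centre of its underside
There are look-alikes about, which are no part of the job. Leave any green, orange or yellow look-alike of the plate alone.

How it is judged:
On the way:
1. the lock bar is slid fully out while the arm is still parked (value of joint lock_bar above 0.028 m and value of joint clamp below 0.15 rad), for 0.2 s.
At the end, for the whole second after the job is handed in: The arm is at rest in the second notch (arm angle above 1.2 rad, plunger at least 8 mm down into the notch), the lock bar is out by more than 26 mm, and the plate sits in its nest within 10 mm of where it started (value of joint clamp above 1.2 rad and value of joint plunger below -0.008 m and velocity of joint clamp between -0.05 and 0.05 rad/s and value of joint lock_bar above 0.026 m and z of plate in the frame of mixer below 0.066 m and distance of plate from where it was at the start of the episode below 0.01 m); the robot touches nothing.
It fails at once if the tube block is knocked out of place (more than 25 mm) or tipped (distance of tube_block from where it was at the start of the episode above 0.025 m or angle between tube_block's own z axis and vertical above 0.5 rad).
It fails at once if the jar is knocked out of place (more than 25 mm) or tipped (distance of reagent_jar from where it was at the start of the episode above 0.025 m or angle between reagent_jar's own z axis and vertical above 0.5 rad).
It fails at once if the plate is knocked out of its nest (distance of plate from where it was at the start of the episode above 0.02 m).
It also fails if it takes over 51 s, if anything falls off the work surface, if the arm or the gripper's body presses on something with over 40 N, if the wrist force passes 120 N, or if a joint passes its speed limit or range.

## Robot

A 6-joint arm with a two-finger parallel gripper is mounted at the origin on the work surface. World frame = base frame: x ahead of the robot, y to its left, z up, the work surface at z = 0. Lengths are in m, angles in rad, forces in N, time in s.
With the tool pointing down it reaches from about 0.25 to 0.775 m from the base axis. Payload 4 kg.
Tool frame: the origin (TCP) lies at the very end of the fingers, on their centre line; the grasp point (between the pads) lies tcp_to_grasp behind it (tcp_to_grasp is the distance from the TCP to the grasp point, in m); z points along the fingers, y is the direction in which the jaws open and shut (so a half turn about z gives the same grasp; the last joint's range is limited). The gripper opens to 94 mm and grips with 3 to 60 N. Pads are 16 mm wide; open, the fingers measure 119 mm over their backs; the gripper's body (75 mm by 177 mm) begins 78 mm behind the grasp point.
Start: joints at [-1.221, 0.087, 1.371, -0, 1.684, -0.103], TCP at [0.241, -0.495, 0.206] pointing down, gripper open.
Joint ranges: [-3.1, 3.1], [-0.76, 2.03], [0.27, 2.55], [-1.08, 4.22], [0.17, 2.65], [-2.57, 2.57]. Speed limits (rad/s): [2.79, 2.79, 3.14, 3.14, 3.14, 3.14].

## Interface

Orientations are given as [roll, pitch, yaw] about the fixed x, y, z axes, in that order (R = Rz(yaw) Ry(pitch) Rx(roll)).
In Python, from bench import * gives the robot as it stands.
- The arm moves only by the tool play_rows, never from a script. Its argument "rows" is a list of rows, each a list of 3 entries, a list of its own where there are three numbers: the finger opening in cm, from 0 to 9.4, then the shift along the world's x, y, z in cm, then the turn, a rotation vector about the world's x, y, z in rad. A call has 1 to 8 rows; each row is the pose to reach, as a shift and turn from the pose commanded when the call began; what a row does not reach only later rows make up. A row lasts 1/12 s, in which the tool goes at most 41.7 mm and 7.16 degrees, less where a joint would pass 70% of its speed; a pose out of reach is approached as far as the arm can. A call with a gripper value outside its range is refused whole. The fingers move at their own pace and stop on an object; the grip force is fixed at half the most. Time passes only in rows, so rows that repeat a pose let the fingers close. It gives the time, the measured TCP pose, the force and the opening at its end, in the units of the state.
- get_obs(): the state, without advancing time (a new reading comes with each control period).
- snapshot(name): name is "side" or "top"; returns a dict with "pixels" (480x640x3 uint8, red, green, blue), "fx", "fy", "cx", "cy" (pixels), "rvec" (rotation vector, rad) and "tvec" (3), from world to camera coordinates, as OpenCV has them. Camera axes: x right, y down, z forward; pixel columns grow to the right and rows downward; lengths in m; the calibration is good to about 2 mm. A picture is of the moment at which its call begins. There is no depth.
- close_job(): hands the job in, once; it reports no verdict.
Trained networks look in the newest picture that a camera, given by its name, has taken for a name from the list of things; names that differ only in an ending like _2 or _b are one class to them, and where a whole thing is asked for, a point or a joint stands for the part that bears it (a point fixed in the world has none). Each returns a list of dicts, best first, with "confidence" (0 to 1); they miss things now and then, are a little off and sometimes report something else, mostly with a low value. They report only what shows in the picture. A call takes as long as a camera call. They do not tell look-alikes from the thing itself.
- silhouettes(camera, label): "mask" (480x640 bool, what is visible of it) and "point" ([row, column] in pixels, amid what is visible of it).
The state is a dict: "time": time; "joint_positions": joint angles; "qvel": joint speeds; "joint_torque": joint torques, N m; "tool_pos": TCP position; "ee_rot": TCP orientation; "wrist_force": force on the tool from outside, world axes, zero at the start; "wrist_torque": the same for the moment, N m; "width": finger opening in m.
Only numpy, scipy, OpenCV 4.12 (cv2) and the standard library are available. Lean on these libraries where they do the work, as an engineer would, in place of code of your own. Each camera call takes 0.05 s, during which the arm holds its last target. There are 200 camera calls.

## Working session

There is one attempt and no reset: what is moved stays moved. The work goes in short steps, Python scripts to look and compute and a tool call to move; the robot and the scene stay as the last step left them, time stands still between calls to the robot, and variables do not carry over. Pictures are saved under pics/ and viewed, about 8 in all and at most 12, crops included, and the job is handed in when it is done.

Besides the shell and the picture viewer there is one more tool, called after ">>>" by a JSON object that holds its "method" and its "body". play_rows: Moves the arm, as the interface text tells. Its arguments: {"type":"object","properties":{"rows":{"type":"array"}},"required":["rows"]}

```bash
mkdir -p pics; ls; cat > h.py <<'E'
from bench import *
import numpy as np, cv2
def snap(n,fn=None):
    s=snapshot(n)
    if fn: cv2.imwrite(fn,s["pixels"][:,:,::-1])
    return s
def ray(s,uv,z):
    R=cv2.Rodrigues(np.array(s["rvec"],float))[0];t=np.array(s["tvec"],float)
    d=R.T@np.array([(uv[0]-s["cx"])/s["fx"],(uv[1]-s["cy"])/s["fy"],1]);c=-R.T@t
    return c+d*(z-c[2])/d[2]
def proj(s,p):
    R=cv2.Rodrigues(np.array(s["rvec"],float))[0]
    q=R@np.array(p,float)+np.array(s["tvec"]);return np.array([s["fx"]*q[0]/q[2]+s["cx"],s["fy"]*q[1]/q[2]+s["cy"]])
E
python3 - <<'E'
from h import *
o=get_obs();print({k:np.round(v,3) for k,v in o.items()})
try: print(tcp_to_grasp)
except Exception as e: print(e)
ims=[]
for n in("top","side"):
    s=snap(n,f"pics/{n}0.png")
    R=cv2.Rodrigues(np.array(s["rvec"],float))[0];print(n,s["fx"],"cam",(-R.T@s["tvec"]).round(3))
    for l in("mixer","clamp","plunger","lock_bar","plate","tube_block","reagent_jar"):
        for d in silhouettes(n,l)[:3]: print(n,l,round(d["confidence"],2),np.round(d["point"]),d["mask"].sum())
E
```

```text
pics
{'time': np.float64(0.0), 'joint_positions': array([-1.221,  0.088,  1.372, -0.   ,  1.684, -0.103]), 'qvel': array([-0.001,  0.001,  0.   ,  0.   ,  0.001, -0.002]), 'joint_torque': array([ 0.0000e+00, -3.4018e+01, -3.0243e+01,  7.2000e-02,  3.3000e-02,
       -0.0000e+00]), 'tool_pos': array([ 0.24 , -0.494,  0.204]), 'ee_rot': array([-3.139, -0.   ,  0.453]), 'wrist_force': array([-0.812,  0.003, -0.675]), 'wrist_torque': array([-0.032, -0.027,  0.01 ]), 'width': np.float64(0.094)}
0.0188
top 487.7605574276964 cam [0.447 0.042 1.118]
top mixer 0.88 [227. 297.] 18089
top clamp 0.71 [197. 302.] 1292
top plunger 0.81 [204. 259.] 277
top lock_bar 0.66 [225. 232.] 422
top plate 0.96 [369. 225.] 2509
top plate 0.92 [132. 189.] 2385
top plate 0.77 [234. 339.] 2567
top tube_block 0.74 [233. 338.] 2538
top tube_block 0.66 [294. 386.] 473
top reagent_jar 0.65 [188. 398.] 247
side 590.699642238117 cam [-0.007 -1.097  0.825]
side mixer 0.86 [280. 376.] 5186
side clamp 0.74 [224. 361.] 856
side clamp 0.72 [254. 351.] 1257
side plunger 0.64 [195. 337.] 169
side plate 0.94 [255. 354.] 1288
side plate 0.9 [259. 220.] 768
side plate 0.79 [336. 418.] 2334
side reagent_jar 0.86 [270. 409.] 295
```

```bash
ls pics
```

```text
side0.png
top0.png
```

View pics/top0.png

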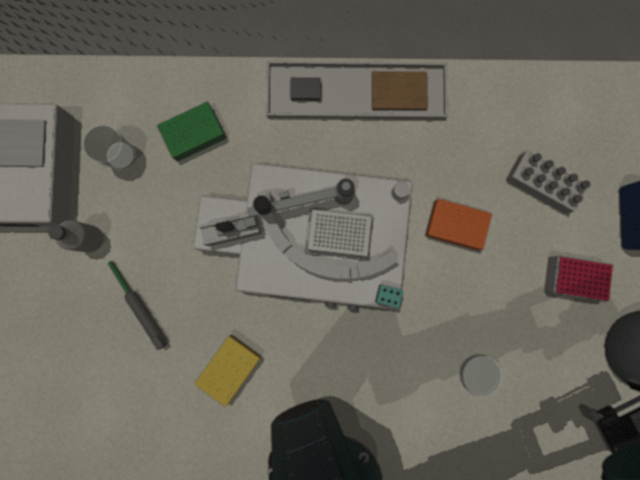

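View pics/side0.png

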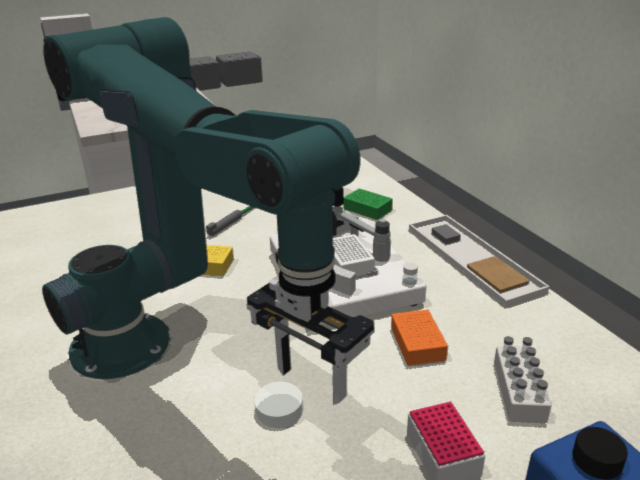

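```bash
python3 - <<'E'
from h import *
from scipy.optimize import least_squares
s=snap("top")
corn={(50,210):(252,164),(50,-150):(411,179),(-235,210):(237,291),(-235,-150):(404,309)}
def W(p,m,z):
    c,n=np.cos(p[2]),np.sin(p[2]);return [p[0]+c*m[0]-n*m[1],p[1]+n*m[0]+c*m[1],z]
f=lambda p:np.concatenate([proj(s,W(p,np.array(k)/1000,.058))-v for k,v in corn.items()])
r=least_squares(f,[.55,0,0]);p=r.x;print(p,r.fun.round(1))
kn=[d for d in silhouettes("top","plunger")][0]["point"];print("knob top",kn,ray(s,kn[::-1],.185))
a=np.radians(110);u=np.array([np.cos(a),np.sin(a)]);v=np.array([-u[1],u[0]])
pts={"pivot":W(p,[0,0],.118),"knob":W(p,u*.17,.185),"tab":W(p,u*.25+v*.021,.172)}
def rt(t):return u*np.cos(t)+v*np.sin(t)
for t in(.43,.67,.95,1.28,1.52):pts[f"r{t}"]=W(p,.17*rt(t),.105)
im=s["pixels"][:,:,::-1]
c=cv2.resize(im[150:320,190:420],None,fx=3.4,fy=3.4,interpolation=cv2.INTER_CUBIC)
for k,q in pts.items():
    x=proj(s,q);print(k,np.round(q,3),x.round());x=((x-[190,150]+.5)*3.4).astype(int);cv2.drawMarker(c,tuple(map(int,x)),(0,0,255),0,8,1)
cv2.imwrite("pics/crop1.png",c)
E
```

```text
[ 0.63825882 -0.01822465 -0.08825235] [-1.1 -0.8  2.3 -0.1 -0.1  1.6 -1.1 -0.7]
knob top [200.8, 260.6] [0.60187234 0.14931989 0.185     ]
pivot [ 0.638 -0.018  0.118] [345. 189.]
knob [0.594 0.146 0.185] [262. 205.]
tab [0.554 0.218 0.172] [226. 226.]
r0.43 [0.53  0.113 0.105] [282. 242.]
r0.67 [0.502 0.083 0.105] [296. 255.]
r0.95 [0.479 0.042 0.105] [316. 266.]
r1.28 [ 0.468 -0.013  0.105] [342. 272.]
r1.52 [ 0.472 -0.054  0.105] [362. 270.]
```

View pics/crop1.png

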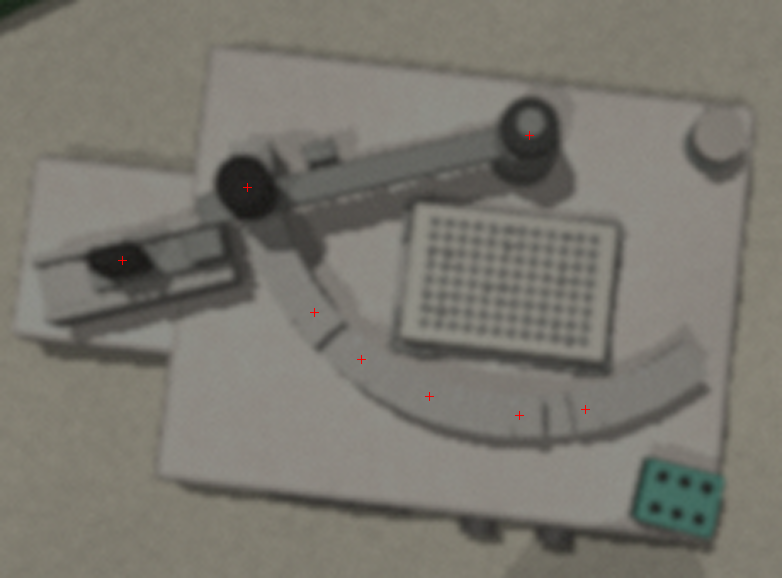

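Candidates: the knob at (263,205), not the pivot cap (346,188). The lock tab at (227,226). The plate is the white one at (339,234), not the green (191,131), orange (459,224) or yellow (228,370) ones. The close crop shows the model markers sitting on the tab, knob and pivot, and the second notch at about 1.42 rad.

>>> {"method": "play_rows", "body": {"rows": [[5, [0, 0, 6], [0, 0, 0]], [5, [6, 14, 6], [0, 0, 0.3]], [5, [32, 72, 6], [0, 0, 0.8]], [5, [32, 72, 6], [0, 0, 0.8]], [5, [32, 72, 6], [0, 0, 0.8]], [5, [32, 72, 6], [0, 0, 0.8]], [5, [32, 72, 6], [0, 0, 0.8]], [5, [32, 72, 6], [0, 0, 0.8]]]}}

```text
time: 1.57
tool_pos: [0.3589, -0.2264, 0.2569]
ee_rot: [3.14, 0.0, 1.257]
wrist_force: [0.7, -0.6, 0.2]
width: 0.05
```

>>> {"method": "play_rows", "body": {"rows": [[5, [19, 43, 0], [0, 0, 0.57]], [5, [19, 43, 0], [0, 0, 0.57]], [5, [19, 43, 0], [0, 0, 0.57]], [5, [19, 43, 0], [0, 0, 0.57]], [5, [19, 43, 0], [0, 0, 0.57]], [5, [19, 43, 0], [0, 0, 0.57]], [5, [19, 43, 0], [0, 0, 0.57]], [5, [19, 43, 0], [0, 0, 0.57]]]}}

```text
time: 2.23
tool_pos: [0.4937, 0.0789, 0.257]
ee_rot: [3.141, 0.0, 1.823]
wrist_force: [-0.4, -1.4, 0.9]
width: 0.05
```

>>> {"method": "play_rows", "body": {"rows": [[5, [6, 13, 0], [0, 0, 0.0]], [5, [6, 13, 0], [0, 0, 0.0]], [5, [6, 13, 0], [0, 0, 0.0]], [5, [6, 13, 0], [0, 0, 0.0]], [5, [6, 13, 0], [0, 0, 0]]]}}

```text
time: 2.65
tool_pos: [0.5539, 0.2104, 0.255]
ee_rot: [-3.14, -0.001, 1.828]
wrist_force: [-0.2, -0.5, 0.1]
width: 0.0497
```

>>> {"method": "play_rows", "body": {"rows": [[5, [0, 0.7, -4], [0, 0, 0]], [5, [0, 0.7, -8], [0, 0, 0]], [5, [0, 0.7, -10], [0, 0, 0]], [5, [0, 0.7, -11.5], [0, 0, 0]], [5, [0, 0.7, -11.5], [0, 0, 0]], [3, [0, 0.7, -11.5], [0, 0, 0]], [2, [0, 0.7, -11.5], [0, 0, 0]], [2, [0, 0.7, -11.5], [0, 0, 0]]]}}

```text
time: 3.32
tool_pos: [0.5545, 0.2135, 0.1442]
ee_rot: [3.137, 0.0, 1.822]
wrist_force: [0.2, -0.1, -0.2]
width: 0.0337
```

>>> {"method": "play_rows", "body": {"rows": [[1.4, [0, 0, 0], [0, 0, 0]], [0.8, [0, 0, 0], [0, 0, 0]], [0.8, [0, 0, 0], [0, 0, 0]], [0.8, [0, 0, 0], [0, 0, 0]], [0.8, [0, 0, 0], [0, 0, 0]], [0.8, [0, 0, 0], [0, 0, 0]]]}}

```text
time: 3.82
tool_pos: [0.5598, 0.2151, 0.1438]
ee_rot: [3.125, -0.0, 1.822]
wrist_force: [15.3, 4.3, -4.2]
width: 0.0139
```

>>> {"method": "play_rows", "body": {"rows": [[0.8, [0.6, 0.15, 0], [0, 0, 0]], [0.8, [0.6, 0.15, 0], [0, 0, 0]], [0.8, [0.3, 1.1, 0], [0, 0, 0]], [0.8, [0.1, 2.1, 0], [0, 0, 0]], [0.8, [-0.2, 3.1, 0], [0, 0, 0]], [0.8, [-0.3, 3.7, 0], [0, 0, 0]], [0.8, [-0.3, 3.7, 0], [0, 0, 0]], [0.8, [-0.3, 3.7, 0], [0, 0, 0]]]}}

```text
time: 4.48
tool_pos: [0.5525, 0.2453, 0.1435]
ee_rot: [3.139, 0.012, 1.819]
wrist_force: [3.9, -14.4, 6.7]
width: 0.0137
```

>>> {"method": "play_rows", "body": {"rows": [[0.8, [0, 0.3, 0], [0, 0, 0]], [0.8, [0, 0.3, 0], [0, 0, 0]], [0.8, [0, 0.3, 0], [0, 0, 0]]]}}

```text
time: 4.73
tool_pos: [0.5525, 0.2456, 0.1434]
ee_rot: [3.141, 0.017, 1.817]
wrist_force: [1.7, -21.3, 7.5]
width: 0.0136
```

>>> {"method": "play_rows", "body": {"rows": [[3, [0, -0.3, 0], [0, 0, 0]], [5, [0, -0.6, 0], [0, 0, 0]], [5, [0, -0.6, 0], [0, 0, 0]], [5, [0, -0.6, 4], [0, 0, 0]], [9, [0, -0.6, 8], [0, 0, 0]], [9, [0, -0.6, 9], [0, 0, 0]], [9, [0, -0.6, 9], [0, 0, 0]], [9, [0, -0.6, 9], [0, 0, 0]]]}}

```text
time: 5.4
tool_pos: [0.5502, 0.2486, 0.2317]
ee_rot: [3.14, -0.001, 1.824]
wrist_force: [-0.1, -1.1, -0.7]
width: 0.0636
```

```bash
python3 - <<'E'
from h import *
s=snap("top")
for l in("lock_bar","plunger"):
    for d in silhouettes("top",l)[:3]:
        m=d["mask"];r,c=np.where(m);print(l,round(d["confidence"],2),np.round(d["point"]),m.sum(),r.min(),r.max(),c.min(),c.max())
im=s["pixels"][:,:,::-1]
cv2.imwrite("pics/crop2.png",cv2.resize(im[150:320,190:420],None,fx=3.4,fy=3.4,interpolation=cv2.INTER_CUBIC))
print(get_obs()["tool_pos"])
E
```

```text
plunger 0.52 [204. 261.] 285 195 214 252 271
[0.54918382 0.24771884 0.22857386]
```

View pics/crop2.png

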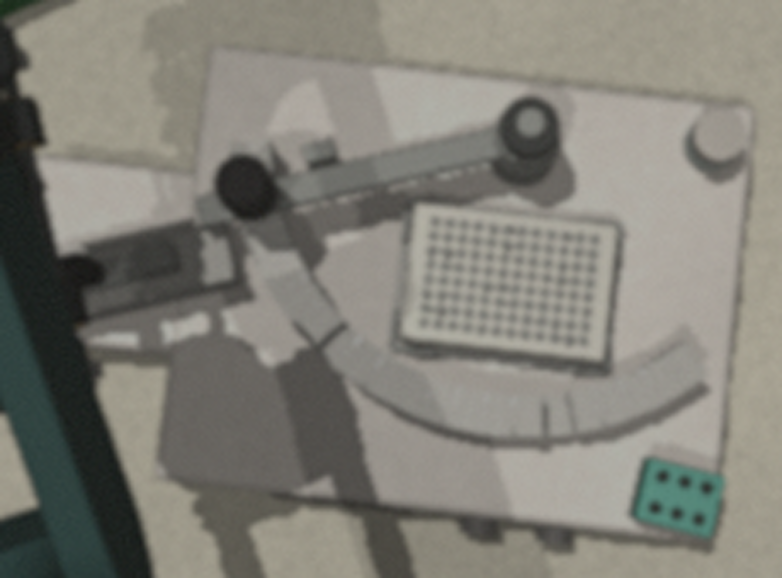

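The knob top sits at about (262,205). The bar has slid out about 30 mm, partly hidden by the robot, and the notches are visible. Moving to the knob.

>>> {"method": "play_rows", "body": {"rows": [[9.2, [2.4, -5, 0], [0, 0, 0]], [9.2, [4.8, -10.2, 0], [0, 0, 0]], [9.2, [4.8, -10.2, 0], [0, 0, 0]], [9.2, [4.8, -10.2, 0], [0, 0, 0]], [9.2, [4.8, -10.2, 0], [0, 0, 0]], [9.2, [4.8, -10.2, 0], [0, 0, 0]]]}}

```text
time: 6.05
tool_pos: [0.5976, 0.146, 0.2299]
ee_rot: [-3.139, -0.001, 1.823]
wrist_force: [-0.3, -0.3, -1.4]
width: 0.0921
```

>>> {"method": "play_rows", "body": {"rows": [[9.2, [0, 0, -4], [0, 0, 0]], [9.2, [0, 0, -7.2], [0, 0, 0]], [9.2, [0, 0, -7.2], [0, 0, 0]], [9.2, [0, 0, -7.2], [0, 0, 0]], [6, [0, 0, -7.2], [0, 0, 0]], [4.5, [0, 0, -7.2], [0, 0, 0]], [4.5, [0, 0, -7.2], [0, 0, 0]], [4.5, [0, 0, -7.2], [0, 0, 0]]]}}

```text
time: 6.72
tool_pos: [0.5995, 0.146, 0.1621]
ee_rot: [3.137, 0.0, 1.823]
wrist_force: [0.4, 0.3, 0.2]
width: 0.0686
```

>>> {"method": "play_rows", "body": {"rows": [[3, [0, 0, 0], [0, 0, 0]], [2.8, [0, 0, 0], [0, 0, 0]], [2.8, [0, 0, 0], [0, 0, 0]], [2.8, [0, 0, 0], [0, 0, 0]], [2.8, [0, 0, 0], [0, 0, 0]]]}}

```text
time: 7.13
tool_pos: [0.5983, 0.1456, 0.1595]
ee_rot: [-3.142, -0.0, 1.823]
wrist_force: [-0.2, -0.4, -0.5]
width: 0.0353
```

>>> {"method": "play_rows", "body": {"rows": [[2.6, [0, 0, 0], [0, 0, 0]], [2.6, [0, 0, 0], [0, 0, 0]], [2.6, [0, 0, 0], [0, 0, 0]], [2.6, [0, 0, 0.6], [0, 0, 0]], [2.6, [0, 0, 1.2], [0, 0, 0]], [2.6, [0, 0, 1.2], [0, 0, 0]], [2.6, [0, 0, 1.2], [0, 0, 0]]]}}

```text
time: 7.72
tool_pos: [0.5981, 0.1456, 0.1711]
ee_rot: [-3.141, 0.0, 1.823]
wrist_force: [2.0, 0.0, -7.0]
width: 0.0334
```

>>> {"method": "play_rows", "body": {"rows": [[2.6, [-0.65, -0.2, 0], [0, 0, 0.04]], [2.6, [-1.3, -0.4, 0], [0, 0, 0.08]], [2.6, [-2.56, -0.91, 0], [0, 0, 0.16]], [2.6, [-3.78, -1.51, 0], [0, 0, 0.24]], [2.6, [-4.95, -2.21, 0], [0, 0, 0.32]], [2.6, [-6.05, -3.0, 0], [0, 0, 0.4]], [2.6, [-6.05, -3.0, 0], [0, 0, 0.4]]]}}

```text
time: 8.3
tool_pos: [0.5365, 0.1159, 0.1714]
ee_rot: [3.141, -0.002, 2.225]
wrist_force: [3.2, 2.9, -8.4]
width: 0.0331
```

>>> {"method": "play_rows", "body": {"rows": [[2.6, [-1.29, -1.11, 0], [0, 0, 0.1]], [2.6, [-2.46, -2.34, 0], [0, 0, 0.2]], [2.6, [-3.5, -3.68, 0], [0, 0, 0.3]], [2.6, [-4.4, -5.12, 0], [0, 0, 0.4]], [2.6, [-5.16, -6.65, 0], [0, 0, 0.5]], [2.6, [-5.76, -8.24, 0], [0, 0, 0.6]], [2.6, [-5.76, -8.24, 0], [0, 0, 0.6]], [2.6, [-5.76, -8.24, 0], [0, 0, 0.6]]]}}

```text
time: 8.97
tool_pos: [0.4797, 0.0354, 0.1712]
ee_rot: [3.137, -0.003, 2.82]
wrist_force: [-0.7, 6.5, -6.9]
width: 0.033
```

```bash
python3 - <<'E'
from h import *
s=snap("side");im=s["pixels"][:,:,::-1]
cv2.imwrite("pics/side3.png",cv2.resize(im[120:360,180:500],None,fx=2.4,fy=2.4,interpolation=cv2.INTER_CUBIC))
E
```

```text
(no output)
```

View pics/side3.png

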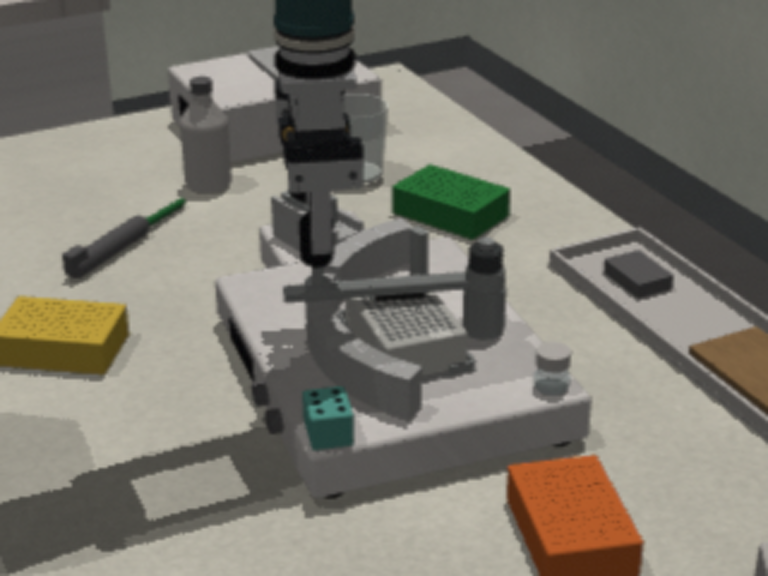

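>>> {"method": "play_rows", "body": {"rows": [[2.6, [0, 0, -0.6], [0, 0, 0]], [2.6, [0, 0, -1.2], [0, 0, 0]], [2.6, [0, 0, -1.2], [0, 0, 0]], [2.6, [0, 0, -1.2], [0, 0, 0]], [4, [0, 0, -1.2], [0, 0, 0]], [4, [0, 0, -1.2], [0, 0, 0]], [4, [0, 0, -1.2], [0, 0, 0]]]}}

```text
time: 9.6
tool_pos: [0.4807, 0.0344, 0.1604]
ee_rot: [3.14, 0.0, 2.821]
wrist_force: [0.6, 5.0, -0.4]
width: 0.0401
```

>>> {"method": "play_rows", "body": {"rows": [[4, [-0.22, -0.82, 0], [0, 0, 0.05]], [4, [-0.44, -1.64, 0], [0, 0, 0.1]], [4, [-0.58, -2.48, 0], [0, 0, 0.15]], [4, [-0.71, -3.32, 0], [0, 0, 0.2]], [4, [-0.76, -4.17, 0], [0, 0, 0.25]], [4, [-0.81, -5.02, 0], [0, 0, 0.3]], [4, [-0.81, -5.02, 0], [0, 0, 0.3]], [4, [-0.81, -5.02, 0], [0, 0, 0.3]]]}}

```text
time: 10.27
tool_pos: [0.4723, -0.017, 0.1604]
ee_rot: [3.141, 0.001, 3.12]
wrist_force: [-0.8, 3.5, -0.5]
width: 0.0403
```

>>> {"method": "play_rows", "body": {"rows": [[4, [0, -0.34, 0], [0, 0, 0.02]], [4, [0.01, -0.68, 0], [0, 0, 0.04]], [4, [0.03, -1.02, 0], [0, 0, 0.06]], [4, [0.04, -1.2, 0], [0, 0, 0.07]], [4, [0.05, -1.36, 0], [0, 0, 0.08]], [4, [0.05, -1.36, 0], [0, 0, 0.08]]]}}

```text
time: 10.77
tool_pos: [0.4729, -0.0302, 0.1601]
ee_rot: [-3.142, 0.001, -3.082]
wrist_force: [-1.5, 1.7, -0.6]
width: 0.0404
```

>>> {"method": "play_rows", "body": {"rows": [[4, [0.01, -0.17, 0], [0, 0, 0.01]], [4, [0.02, -0.34, 0], [0, 0, 0.02]], [4, [0.03, -0.51, 0], [0, 0, 0.03]], [4, [0.03, -0.51, 0], [0, 0, 0.03]]]}}

```text
time: 11.1
tool_pos: [0.4729, -0.0364, 0.1597]
ee_rot: [-3.14, -0.0, -3.051]
wrist_force: [-0.7, 1.3, -0.8]
width: 0.04
```

```bash
python3 - <<'E'
from h import *
s=snap("side");im=s["pixels"][:,:,::-1]
cv2.imwrite("pics/side4.png",cv2.resize(im[180:310,260:420],None,fx=4.6,fy=4.6,interpolation=cv2.INTER_CUBIC))
print(get_obs()["wrist_force"])
E
```

```text
[-0.18643732  1.15708812 -1.53280635]
```

View pics/side4.png

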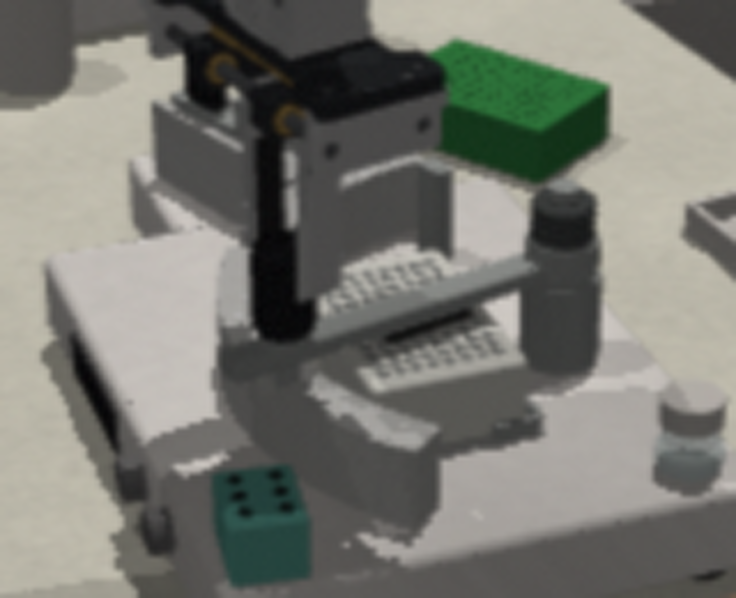

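>>> {"method": "play_rows", "body": {"rows": [[5, [0, 0, 0], [0, 0, 0]], [6, [0, 0, 0], [0, 0, 0]], [6, [0, 0, 0], [0, 0, 0]], [6, [0, 0, 0], [0, 0, 0]], [6, [0, 0, 0], [0, 0, 0]]]}}

```text
time: 11.57
tool_pos: [0.4731, -0.0359, 0.1599]
ee_rot: [-3.141, 0.0, -3.051]
wrist_force: [0.1, -0.8, -0.7]
width: 0.0597
```

```bash
python3 - <<'E'
from h import *
s=snap("side");im=s["pixels"][:,:,::-1]
c=cv2.resize(im[180:310,260:420],None,fx=4.6,fy=4.6,interpolation=cv2.INTER_CUBIC)
P=np.array([.6418,-.0187])
for t,col in((1.36,(0,255,255)),(1.42,(0,0,255))):
  a=1.8316+t;k=P+.17*np.array([np.cos(a),np.sin(a)])
  for z in(.179,.129):
    x=(proj(s,[*k,z])-[260,180]+.5)*4.6;cv2.drawMarker(c,tuple(map(int,x)),col,0,10,1)
cv2.imwrite("pics/side5.png",c);print(get_obs()["wrist_force"],get_obs()["width"])
E
```

```text
[-0.63342723 -0.98328297 -0.11256369] 0.05984171103497281
```

View pics/side5.png

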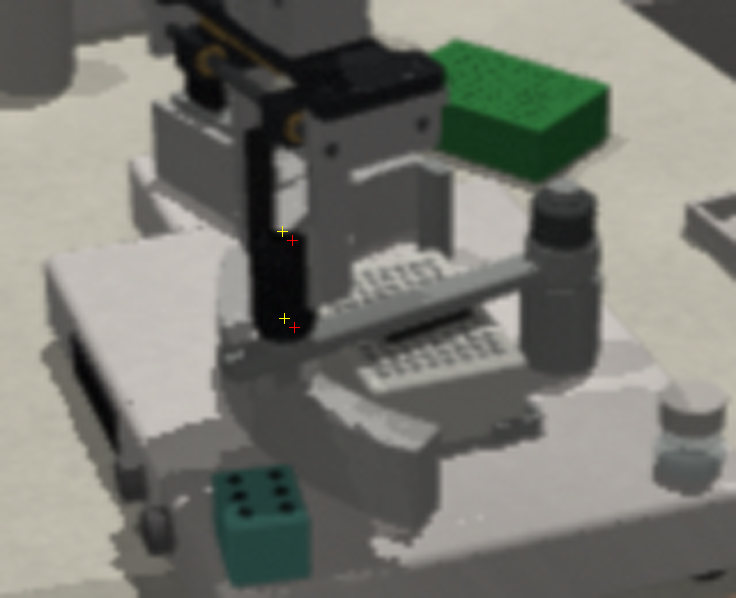

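The knob is dropped onto the arm at the predicted place, about (325,230), and it stayed put with the fingers open. Retreating.

>>> {"method": "play_rows", "body": {"rows": [[8, [0, 0, 0], [0, 0, 0]], [8, [0, 0, 0], [0, 0, 0]], [8, [0, 0, 3], [0, 0, 0]], [8, [0, 0, 7], [0, 0, 0]], [8, [0, 0, 11], [0, 0, 0]], [8, [0, 0, 12], [0, 0, 0]], [8, [-4, -3, 12], [0, 0, 0]], [8, [-7, -7, 12], [0, 0, 0]]]}}

```text
time: 12.28
tool_pos: [0.4133, -0.0922, 0.2805]
ee_rot: [-3.141, 0.001, -3.045]
wrist_force: [0.0, -1.0, 0.7]
width: 0.0803
```

>>> {"method": "play_rows", "body": {"rows": [[8, [-4, -4, 0], [0, 0, 0]], [8, [-6, -30, 0], [0, 0, 0]], [8, [-6, -30, 0], [0, 0, 0]], [8, [-6, -30, 0], [0, 0, 0]], [8, [-6, -30, 0], [0, 0, 0]], [8, [-6, -30, 0], [0, 0, 0]], [8, [-6, -30, 0], [0, 0, 0]], [8, [-6, -30, 0], [0, 0, 0]]]}}

```text
time: 12.95
tool_pos: [0.3607, -0.3901, 0.278]
ee_rot: [-3.138, -0.007, -3.076]
wrist_force: [0.6, 0.4, -0.3]
width: 0.0799
```

```bash
python3 - <<'E'
from h import *
s=snap("top");im=s["pixels"][:,:,::-1]
c=cv2.resize(im[150:320,190:420],None,fx=3.4,fy=3.4,interpolation=cv2.INTER_CUBIC)
P=np.array([.6418,-.0187]);a=1.8316;u=np.array([np.cos(a),np.sin(a)]);v=np.array([-u[1],u[0]])
for r,col in((.25,(255,0,0)),(.284,(0,0,255))):
  x=(proj(s,[*(P+r*u+.021*v),.172])-[190,150]+.5)*3.4;cv2.drawMarker(c,tuple(map(int,x)),col,0,10,1)
k=P+.17*np.array([np.cos(a+1.42),np.sin(a+1.42)])
x=(proj(s,[*k,.179])-[190,150]+.5)*3.4;cv2.drawMarker(c,tuple(map(int,x)),(0,0,255),0,10,1)
cv2.imwrite("pics/top6.png",c)
E
```

```text
(no output)
```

View pics/top6.png

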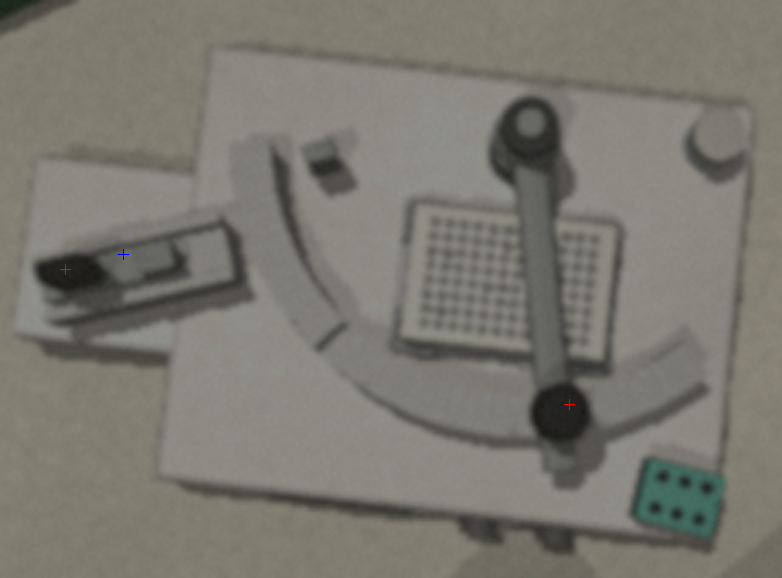

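```bash
python3 -c "
from bench import *
print(get_obs()['wrist_force'],get_obs()['time']);print(close_job())"
```

```text
[-0.11553492 -1.72707183 -0.89460965] 13.0
the job is handed in; nothing more can be done
None
```

The mixer is set up as asked, and I handed the job in at 13.0 s of the 51 s allowed; no verdict is reported.

- **Lock bar:** I slid it out until it hit its stop, where it moved only 0.3 mm more as the force rose to 21 N. In the last top picture the tab sits on the mark I projected for 34 mm out.
- **Hold-down arm:** I gripped the knob, lifted it about 11 mm and carried it past the first notch. Then I lowered it, loosened the fingers and pushed the arm on until the plunger dropped into the second notch at about 1.4 rad. The knob had dropped down close to the arm, and the arm stayed there after the fingers opened and left.
- **Plate, tube block and jar:** all three look unmoved between the first and last top pictures.
- **Robot:** it stands well clear of the mixer.

**Disagreements:**
- My first camera fit was about 5 mm off at the lock tab, which I corrected by feel.
- At the end the knob appeared a few millimetres (about 0.03 rad) short of my projected mark, which is within my estimate of the notch position.
- I saw the plunger's drop only in the pictures and did not measure its depth.

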